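# Square a carton in the corner stop

## Task

Push the open kraft carton along the worktop into the inside corner of the aluminium corner stop, so that it stands square with its long side snug against the long back fence and its short side snug against the side fence. Only push it from outside with the fingers: do not lift or tip it, grip its wall or reach into it, and leave the bottle inside it untouched and standing. Leave the jar, packet, vial and cup around it where they are.

Things in the scene. Friction and masses are not known exactly. Their poses are not given: they have to be found in the camera images.
- carton: open-topped plain kraft carton standing on the worktop, 100 (own x) x 130 (own y) x 75 mm high, walls 2 to 3 mm, about 0.25 kg, slides when pushed; origin at the centre of its underside. It starts in front of the back fence and right of home, up to 0.35 rad out of square with the stop. Home: own x along the stop's x, origin at (-0.050, -0.065) in the stop's frame.
- bottle: brown bottle with a white cap standing loose on the carton's floor, 30 mm diameter, 62 mm high, 0.05 kg; origin at the centre of its underside, own z along its axis
- corner_stop: fixed corner stop of bare aluminium angle: two upright fences 45 mm high, 6 mm thick, at right angles. Origin at the inside corner, worktop level. Long back fence, far side: inner face is its plane x = 0, running 294 mm along -y. Side fence, left: inner face is y = 0, running 150 mm along -x. Outside them, low flanges with screws (to 10 mm high) reach 34 mm from the inner faces.
- jar: bystander: squat black jar, 41 mm diameter, 36 mm high; origin at the centre of its underside
- packet: bystander: small closed printed packet lying flat, 28 x 82 (own y) x 28 mm; origin at the centre of its underside
- vial: bystander: slim green vial with a yellow cap, standing, 24 mm diameter, 70 mm high; origin at the centre of its underside
- cup: bystander: small plain cup, 36 mm diameter, 41 mm high; origin at the centre of its underside
There are look-alikes about, which are no part of the job. Leave any orange look-alike of the carton alone.

How it is judged:
By the outcome, as a careful person would: the job done as asked, in the order asked, and still so for the second after the job is handed in, with the robot touching nothing.
It also fails if it takes over 64 s, if anything falls off the work surface, if the arm or the gripper's body presses on something with over 40 N, if the wrist force passes 120 N, or if a joint passes its speed limit or range.

## Robot

A 6-joint arm with a two-finger parallel gripper is mounted at the origin on a cart in front of the work surface, level with it; the furniture and walls round the work are solid. World frame = base frame: x ahead of the robot, y to its left, z up, the work surface at z = 0. Lengths are in mm, angles in rad, forces in N, time in s.
With the tool pointing down it reaches from about 300 to 775 mm from the base axis. Payload 14.6 kg.
Tool frame: the origin (TCP) lies on the centre line of the jaws, within the pads' length; the fingertips stand manip.tcp_to_tips ahead of it and the grasp point (between the pads) lies 5 mm behind it (manip.tcp_to_tips is the distance from the TCP to the fingertips, in mm); z points along the fingers, y is the direction in which the jaws open and shut (so a half turn about z gives the same grasp; the last joint's range is limited). The gripper opens to 94 mm and grips with 3 to 60 N. Pads are 16 mm wide; open, the fingers measure 119 mm over their backs; the gripper's body (75 mm by 177 mm) begins 78 mm behind the grasp point.
Start: joints at [1.277, 0.3, 1.521, -0, 1.321, -0.067], TCP at [123.671, 535.906, 219.446] pointing down, gripper open.
Joint ranges: [-3.03, 3.03], [-0.79, 2.21], [0.23, 2.52], [-1.04, 4.18], [0, 3.07], [-2.55, 2.55]. Speed limits (rad/s): [2.22, 2.22, 2.57, 3.14, 3.14, 3.14].

## Interface

Orientations are given as [roll, pitch, yaw] about the fixed x, y, z axes, in that order (R = Rz(yaw) Ry(pitch) Rx(roll)).
In Python, from cell import manip, optics, workorder gives the robot as it stands. The module is installed in compiled form; this text tells all that it offers.
- The arm moves only by the tool jog_arm, never from a script. Its argument "deltas" is text: rows parted by semicolons, each of 5 numbers parted by spaces: the shift along the tool's x, y, z in mm, then the turn about the tool's z in rad, then the finger opening in mm, from 0 to 94. In form: tx ty tz twist grip; .... A call has exactly 10 rows; each row is the pose to reach, as a shift and turn from the pose commanded when the call began, along the tool's axes at that moment; what a row does not reach only later rows make up. A row lasts 1/8 s, in which the tool goes at most 62.5 mm and 10.7 degrees, less where a joint would pass 70% of its speed; a pose out of reach is approached as far as the arm can. A call with a gripper value outside its range is refused whole. The fingers move at their own pace and stop on an object; "squeeze" is the grip in N (left out, the last holds). Time passes only in rows, so rows that repeat a pose let the fingers close, or fill a call up. It gives the time, the measured TCP pose, the force and the opening at its end, in the units of the state.
- manip.read_state(): the state, without advancing time (a new reading comes with each control period).
- optics.camera(name): name is "scene" or "top" or "wrist"; returns (picture, depth): 400x640x3 uint8, red, green, blue; 400x640 float32, mm along the optical axis (not along the pixel's ray), 0 where there is no reading.
- optics.get_calibration(name): a dict with "intrinsics" (3x3 intrinsics, pixels), "R" (3x3) and "t" (3): a world point X has camera coordinates R X + t; the wrist camera has in their place "hand_eye" (4x4, takes a point from camera to tool coordinates, whose origin is the TCP and whose axes are the flange's). Camera axes: x right, y down, z forward; pixel columns grow to the right and rows downward; lengths in mm; the calibration is good to about 2 mm. A picture is of the moment at which its call begins: read the wrist's pose just before it. get_calibration takes no time and is no camera call.
- workorder.sign_off(): hands the job in, once; it reports no verdict.
The state is a dict: "clock": time; "joints": joint angles; "qd": joint speeds; "effort": joint torques, N m; "eef_pos": TCP position; "eef_rot": TCP orientation; "wrist_force": force on the tool from outside, world axes, zero at the start; "moment": the same for the moment, N m; "finger_gap": finger opening in mm.
Only numpy, scipy, OpenCV 4.12 (cv2) and the standard library are available. Lean on these libraries where they do the work, as an engineer would, in place of code of your own. Each camera call takes 0.05 s, during which the arm holds its last target.

## Working session

There is one attempt and no reset: what is moved stays moved. The work goes in short steps, Python scripts to look and compute and a tool call to move; the robot and the scene stay as the last step left them, time stands still between calls to the robot, and variables do not carry over. Pictures are saved under pics/ and viewed, and the job is handed in when it is done.

Besides the shell and the picture viewer there is one more tool, called after "Emit:" as name(argument=value, ...) on one line, values as JSON. jog_arm: Moves the arm, as the interface text tells. Its arguments: {"type":"object","properties":{"deltas":{"type":"string"},"squeeze":{"type":"number"}},"required":["deltas"]}

```bash
mkdir -p pics; python3 - <<'E'
from cell import manip, optics
import cv2, numpy as np
s=manip.read_state(); print(s); print(manip.tcp_to_tips)
for n in ["scene","top"]:
    p,d=optics.camera(n); cv2.imwrite(f"pics/{n}0.png",p[:,:,::-1]); np.save(f"pics/{n}0.npy",d)
    c=optics.get_calibration(n); print(n,c)
print(optics.get_calibration("wrist"))
E
```

```text
{'clock': 0.0, 'joints': array([ 1.27736577e+00,  3.00455542e-01,  1.52157872e+00,  5.31563538e-06,
        1.32069098e+00, -6.66023180e-02]), 'qd': array([ 0.00063399,  0.00035082, -0.00089605,  0.00018079, -0.00183236,
        0.00025159]), 'effort': array([-1.95786786e-03, -5.31796038e+01, -3.52743423e+01,  7.07262894e-02,
        2.41380930e-02, -2.01233240e-05]), 'eef_pos': array([123.62067877, 535.6771845 , 218.89585082]), 'eef_rot': array([-3.14046292e+00, -8.05147432e-05,  2.91476305e+00]), 'wrist_force': array([-0.19182437, -0.15997267, -0.17324029]), 'moment': array([-0.04229242, -0.00013297,  0.06478256]), 'finger_gap': 94.04415114836372}
14.0
scene {'intrinsics': array([[438.41331642,   0.        , 314.29575008],
       [  0.        , 438.41331642, 193.85491795],
       [  0.        ,   0.        ,   1.        ]]), 'R': array([[ 0.48336981, -0.87527201, -0.01589138],
       [-0.6610557 , -0.3530478 , -0.66208958],
       [ 0.57389806,  0.3305392 , -0.7492562 ]]), 't': array([-250.86884521,  369.0433464 ,  847.07381813])}
top {'intrinsics': array([[385.16256545,   0.      
[... 156 characters left out ...]
376 ,  0.00119398],
       [-0.98007364,  0.02613162, -0.19690809],
       [ 0.19680553, -0.00646566, -0.98042123]]), 't': array([   6.9079608 ,  503.56157647, 1088.06169569])}
{'intrinsics': array([[329.6475254 ,   0.        , 322.91123237],
       [  0.        , 329.6475254 , 197.51619885],
       [  0.        ,   0.        ,   1.        ]]), 'hand_eye': array([[-2.13690749e-04, -9.70155054e-01, -2.42485310e-01,
         6.98109074e+01],
       [ 9.99999977e-01, -2.01161796e-04, -7.64277672e-05,
        -3.71539016e-01],
       [ 2.53680043e-05, -2.42485320e-01,  9.70155075e-01,
        -1.66135372e+02],
       [ 0.00000000e+00,  0.00000000e+00,  0.00000000e+00,
         1.00000000e+00]])}
```

View pics/top0.png

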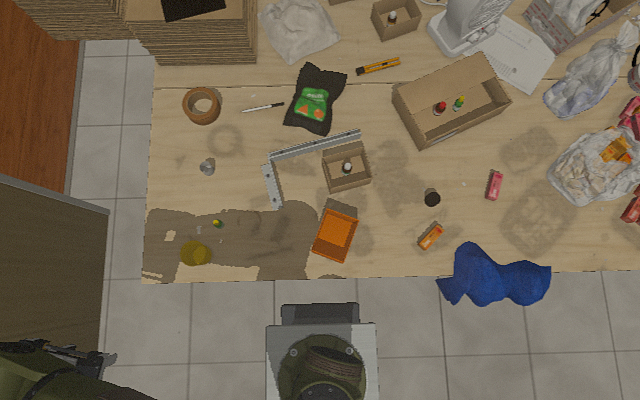

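View pics/scene0.png

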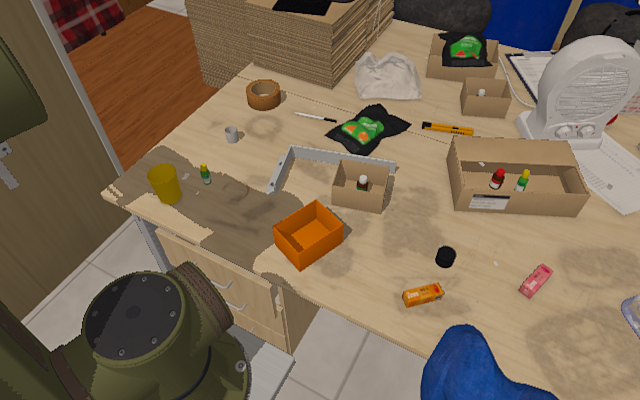

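```bash
cat > h.py <<'E'
import numpy as np, cv2
from cell import manip, optics
def cloud(n,d):
    c=optics.get_calibration(n);K=c["intrinsics"]
    v,u=np.mgrid[0:400,0:640]
    P=np.stack([(u-K[0,2])/K[0,0]*d,(v-K[1,2])/K[1,1]*d,d],-1)
    return (P-c["t"])@c["R"]
def proj(n,X):
    c=optics.get_calibration(n);K=c["intrinsics"]
    q=(np.asarray(X,float)@c["R"].T+c["t"])@K.T
    return q[...,:2]/q[...,2:]
E
python3 - <<'E'
from h import *
d=np.load("pics/top0.npy");W=cloud("top",d)
p=cv2.imread("pics/top0.png")
# rectified top-down map at 1px=1mm height map & colour from x 250..700,y -300..300
cv2.imwrite("pics/topc.png",cv2.resize(p[120:270,180:460],None,fx=2.85,fy=2.85,interpolation=cv2.INTER_CUBIC))
s=cv2.imread("pics/scene0.png");cv2.imwrite("pics/sc.png",cv2.resize(s[130:310,240:460],None,fx=3.3,fy=3.3,interpolation=cv2.INTER_CUBIC))
for u,v in [(347,167),(432,198),(430,236),(217,223),(207,167),(335,235),(270,170),(360,132)]:
    print(u,v,W[v,u].round(0))
E
```

```text
347 167 [603. -92.  64.]
432 198 [ 509. -347.   32.]
430 236 [ 395. -334.   23.]
217 223 [444. 288.  70.]
207 167 [633. 342.   1.]
335 235 [408. -53.   1.]
270 170 [606. 139.  41.]
360 132 [ 721. -139.   41.]
```

View pics/topc.png

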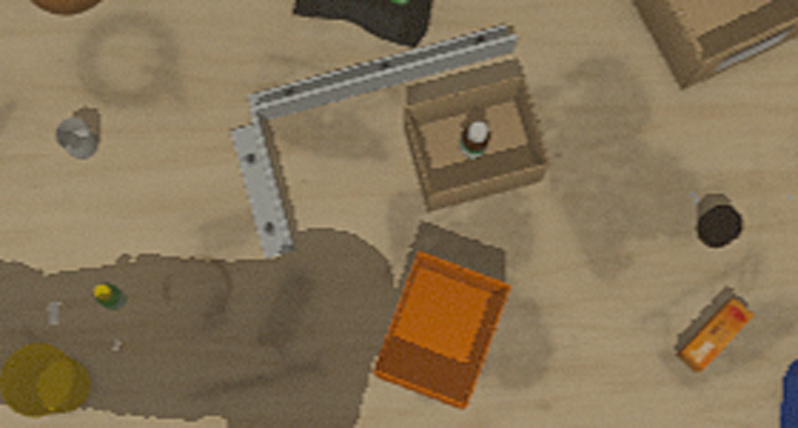

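View pics/sc.png

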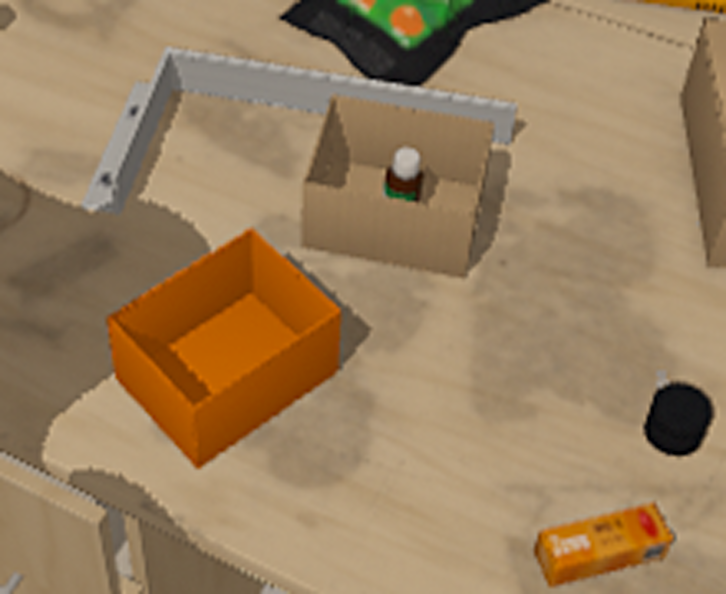

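```bash
cat >> h.py <<'E'
def height(W,lo=(250,-420),hi=(760,400)):
    H=np.zeros((hi[0]-lo[0],hi[1]-lo[1]),np.float32)
    w=W.reshape(-1,3);i=(w[:,0]-lo[0]).astype(int);j=(w[:,1]-lo[1]).astype(int)
    m=(i>=0)&(i<H.shape[0])&(j>=0)&(j<H.shape[1])
    np.maximum.at(H,(i[m],j[m]),w[m,2]);return H
def pts(W,z0,z1,x0,x1,y0,y1):
    w=W.reshape(-1,3);m=(w[:,2]>z0)&(w[:,2]<z1)&(w[:,0]>x0)&(w[:,0]<x1)&(w[:,1]>y0)&(w[:,1]<y1);return w[m]
E
python3 - <<'E'
from h import *
for n in ["top","scene"]:
    d=np.load(f"pics/{n}0.npy");W=cloud(n,d)
    r=pts(W,66,85,500,720,-200,20)
    print(n,"rim",len(r),r[:,2].mean(),cv2.minAreaRect(r[:,:2].astype(np.float32)))
    o=pts(W,50,95,300,520,-200,100)
    print("orange",cv2.minAreaRect(o[:,:2].astype(np.float32)),cv2.boxPoints(cv2.minAreaRect(o[:,:2].astype(np.float32))))
    f=pts(W,38,52,480,760,-160,200)
    # back fence & side fence
    print("fence n",len(f))
    np.save(f"pics/f{n}.npy",f)
    im=np.zeros((300,400,3),np.uint8)
    for p in f: im[min(299,max(0,int(760-p[0]))),min(399,max(0,int(200-p[1])))]=(0,255,0)
    for p in r: im[min(299,max(0,int(760-p[0]))),min(399,max(0,int(200-p[1])))]=(0,0,255)
    cv2.imwrite(f"pics/map_{n}.png",cv2.resize(im,None,fx=2,fy=2,interpolation=0))
E
```

```text
top rim 206 72.12804785891443 ((600.3031005859375, -89.81083679199219), (101.4525146484375, 130.91897583007812), 14.121994972229004)
orange ((401.5675048828125, -47.62422180175781), (99.80693817138672, 130.74526977539062), 67.73782348632812) [[ 322.16205   -69.04177 ]
 [ 443.16156  -118.574005]
 [ 480.97296   -26.206673]
 [ 359.97345    23.325562]]
fence n 498
scene rim 428 72.40915011570668 ((600.3151245117188, -90.78092193603516), (105.52562713623047, 129.70556640625), 13.810117721557617)
orange ((401.6200256347656, -48.7481689453125), (102.69094848632812, 132.2850799560547), 67.67529296875) [[ 320.93127   -71.120514]
 [ 443.3011   -121.369675]
 [ 482.30878   -26.375824]
 [ 359.93896    23.873337]]
fence n 932
```

View pics/map_top.png

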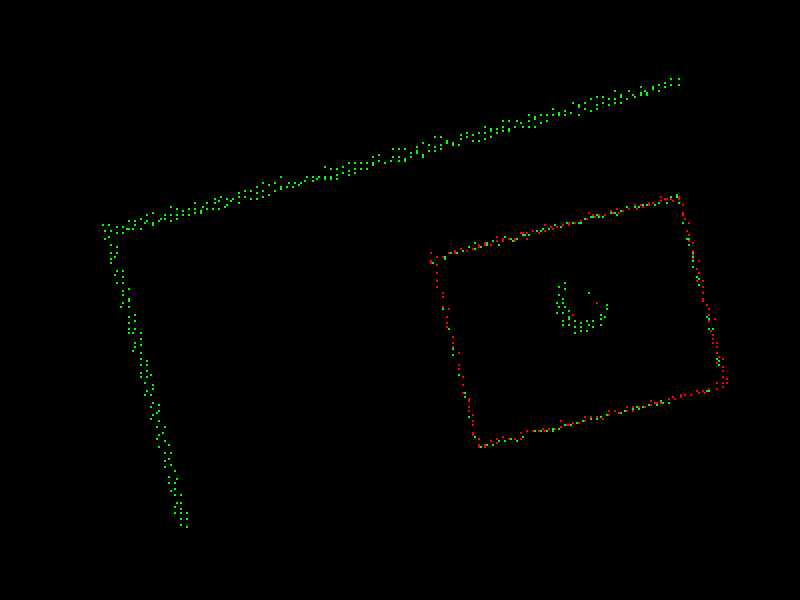

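View pics/map_scene.png

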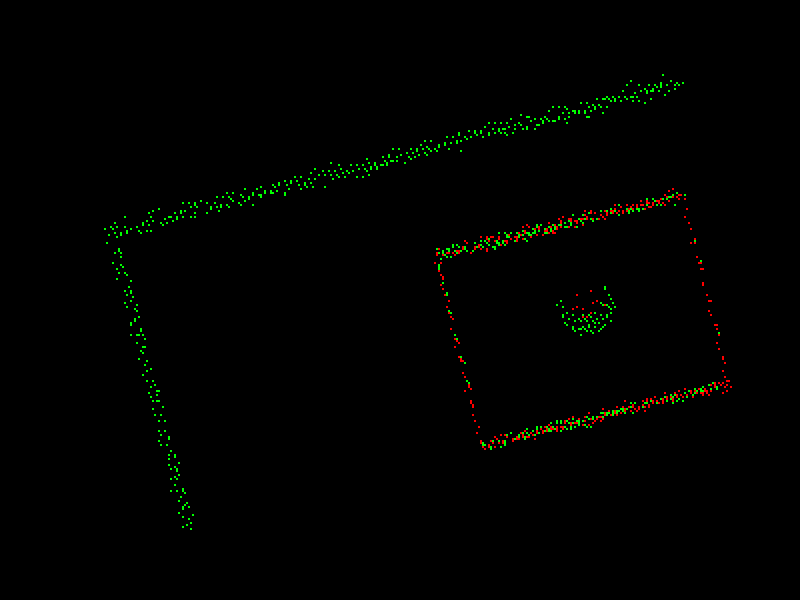

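```bash
cat >> h.py <<'E'
from scipy.optimize import least_squares
def fitstop(f):
    # params x0,y0,th ; centre lines of fence tops at stop-frame x=+3, y=+3 ; finite segments
    def seg(p,a,b):
        d=b-a;t=np.clip(((p-a)@d)/(d@d),0,1);return np.linalg.norm(p-a-t[:,None]*d,axis=1)
    def loc(q,p):
        c,s=np.cos(q[2]),np.sin(q[2]);r=p-q[:2];return np.c_[r@[c,s],r@[-s,c]]
    def res(q):
        l=loc(q,f[:,:2]);return np.minimum(seg(l,np.array([3.,3]),np.array([3.,-294])),seg(l,np.array([3.,3]),np.array([-150.,3])))
    return least_squares(res,[646,147,0.24],loss="soft_l1",f_scale=3)
def fitcarton(r,x0):
    def res(q):
        c,s=np.cos(q[2]),np.sin(q[2]);p=r[:,:2]-q[:2];l=np.abs(np.c_[p@[c,s],p@[-s,c]])-np.array([49.,64.])
        return np.hypot(*np.maximum(l,0).T)+np.minimum(l.max(1),0)
    return least_squares(res,x0,loss="soft_l1",f_scale=3)
E
python3 - <<'E'
from h import *
A=[]
for n in ["top","scene"]:
    W=cloud(n,np.load(f"pics/{n}0.npy"))
    f=pts(W,38,52,480,760,-160,200)
    k=~((f[:,0]<670)&(f[:,1]<0)); S=fitstop(f[k])
    r=pts(W,64,85,500,720,-200,20);r=r[np.abs(r[:,:2]-[600,-90]).max(1)>32]
    C=fitcarton(r,[600,-90,.24])
    print(n,S.x,np.abs(S.fun).mean(),C.x,np.abs(C.fun).mean())
    c,s=np.cos(S.x[2]),np.sin(S.x[2]);R=np.array([[c,-s],[s,c]])
    print(" home",S.x[:2]+R@[-50,-65],"carton in stop",R.T@(C.x[:2]-S.x[:2]),C.x[2]-S.x[2])
E
```

```text
top [6.41604158e+02 1.42476716e+02 2.57378577e-01] 1.632772532305596 [ 5.99259464e+02 -8.94872891e+01  2.44029223e-01] 0.7974880374690086
 home [609.79664223  66.89046116] carton in stop [ -99.99547608 -213.54455654] -0.013349354207913
scene [6.41719352e+02 1.40320581e+02 2.56967989e-01] 1.7915786292620732 [ 5.99936452e+02 -9.12795076e+01  2.42506264e-01] 1.1585130203744376
 home [609.88080409  64.74739182] carton in stop [ -99.27195161 -213.37640739] -0.014461725447709545
```

```bash
cat >> h.py <<'E'
def delta(cur,tgt):
    # cur/tgt: x,y,z,yaw, tool down
    c,s=np.cos(cur[3]),np.sin(cur[3]);d=np.array(tgt[:3])-np.array(cur[:3])
    return np.round([d[:2]@[c,s],d[:2]@[s,-c],-d[2],-(tgt[3]-cur[3])],3)
E
python3 - <<'E'
from h import *
Y=np.pi+.255
print(delta([123.671,535.906,219.446,2.9148],[528,-109,219.4,Y]))
E
```

```text
[-5.38985e+02 -5.37477e+02  4.60000e-02 -4.82000e-01]
```

Emit:
jog_arm(deltas="-30 -30 0 -0.05 94; -70 -70 0 -0.1 94; -112 -112 0 -0.15 94; -154 -154 0 -0.2 94; -196 -196 0 -0.26 94; -238 -238 0 -0.32 94; -280 -280 0 -0.38 94; -322 -322 0 -0.44 94; -362 -362 0 -0.482 94; -400 -400 0 -0.482 94")

```text
clock: 1.35
eef_pos: [424.1, 54.3, 219.4]
eef_rot: [3.142, 0.0, -2.886]
wrist_force: [1.1, 1.0, -0.3]
finger_gap: 94.1
```

```bash
python3 - <<'E'
from h import *
c,s=np.cos(2.9148),np.sin(2.9148)
cur=[123.671-400*c-400*s,535.906-400*s+400*c,219.446,3.3968];print(cur, manip.read_state()["eef_pos"])
print(delta(cur,[528,-109,219.4,3.3968]),delta(cur,[528,-109,28,3.3968]))
E
```

```text
[np.float64(423.4866470787581), np.float64(56.20757623070557), 219.446, 3.3968] [424.10911022  54.30480075 219.42108571]
[-5.94220e+01 -1.86241e+02  4.60000e-02 -0.00000e+00] [ -59.422 -186.241  191.446   -0.   ]
```

Emit:
jog_arm(deltas="-15 -45 0 0 94; -33 -100 0 0 94; -50 -155 0 0 94; -59 -186 0 0 94; -59 -186 20 0 94; -59 -186 60 0 94; -59 -186 110 0 94; -59 -186 155 0 94; -59 -186 180 0 94; -59 -186 190 0 94")

```text
clock: 2.6
eef_pos: [526.8, -108.7, 28.0]
eef_rot: [3.14, -0.002, -2.886]
wrist_force: [0.0, -0.4, -0.3]
finger_gap: 93.8
```

```bash
python3 - <<'E'
from h import *
s=manip.read_state();print(s["eef_pos"],s["eef_rot"],s["wrist_force"])
for n in ["scene","top"]:
    p,d=optics.camera(n); cv2.imwrite(f"pics/{n}1.png",cv2.resize(p[120:310,180:480,::-1],None,fx=2.6,fy=2.6))
E
```

```text
[ 526.80869042 -108.67861506   27.95052453] [ 3.14032801e+00 -2.17074009e-03 -2.88642110e+00] [ 0.00447092 -0.40386107 -0.26526775]
```

View pics/scene1.png

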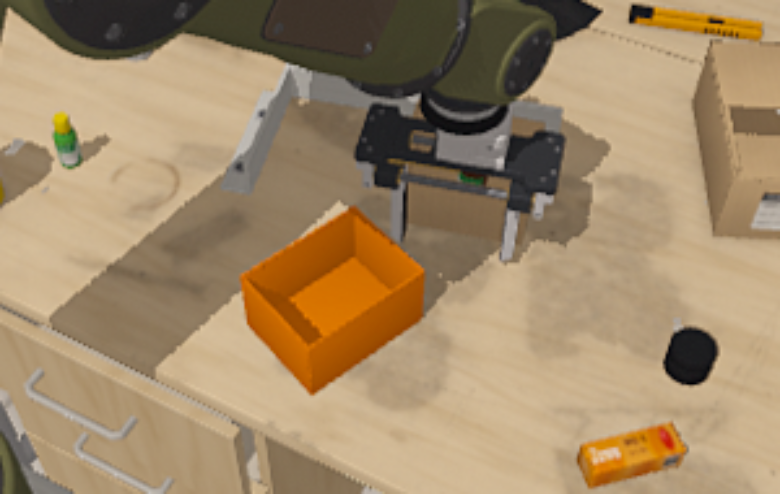

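View pics/top1.png

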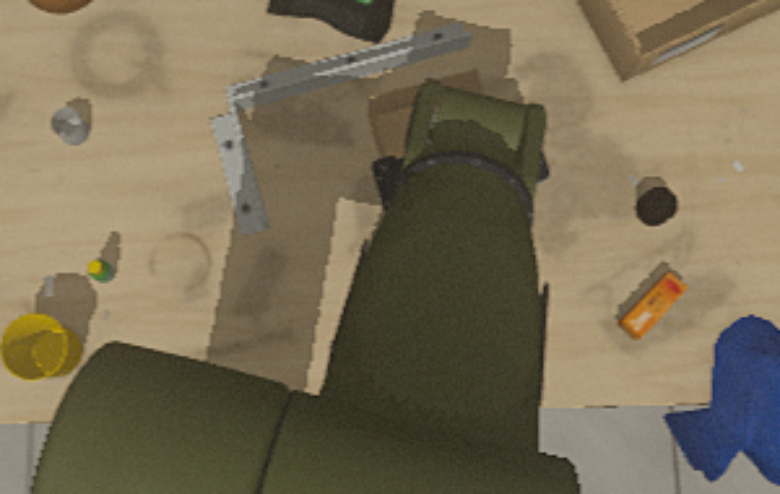

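Emit:
jog_arm(deltas="-3 0 0 0 94; -7 0 0 0 94; -11 0 0 0 94; -15 0 0 0 94; -18 0 0 0 94; -22 0 0 0 94; -26 0 0 0 94; -30 0 0 0 94; -34 0 0 0 94; -37 0 0 0 94")

```text
clock: 3.95
eef_pos: [563.2, -99.6, 29.5]
eef_rot: [3.141, -0.001, -2.886]
wrist_force: [-6.0, -2.0, 4.9]
finger_gap: 94.3
```

```bash
cat > look.py <<'E'
from h import *
import sys
k=sys.argv[1]
s=manip.read_state();print(s["clock"],s["eef_pos"].round(1),s["eef_rot"].round(3),s["wrist_force"].round(1))
p,d=optics.camera("scene");cv2.imwrite(f"pics/scene{k}.png",cv2.resize(p[100:280,240:460,::-1],None,fx=3,fy=3))
W=cloud("scene",d); r=pts(W,66,80,480,720,-220,160)
p,d=optics.camera("wrist");cv2.imwrite(f"pics/wrist{k}.png",p[:,:,::-1])
E
python3 look.py 2
```

```text
3.95 [563.2 -99.6  29.5] [ 3.141e+00 -1.000e-03 -2.886e+00] [-6.  -2.   4.9]
```

View pics/scene2.png

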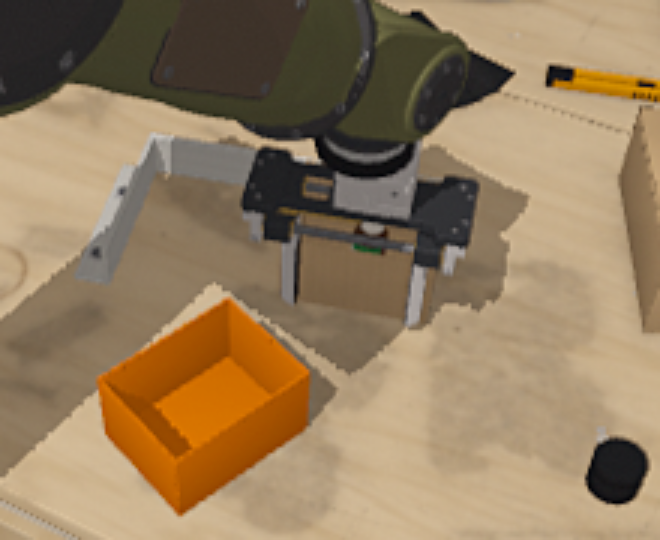

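View pics/wrist2.png

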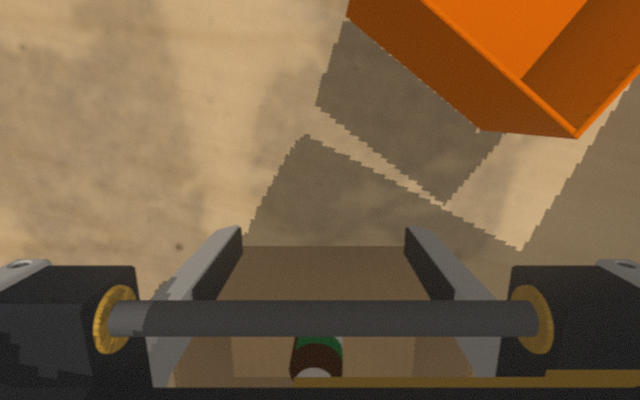

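Emit:
jog_arm(deltas="-2 0 0 0 94; -5 0 0 0 94; -8 0 0 0 94; -11 0 0 0 94; -14 0 0 0 94; -17 0 0 0 94; -19 0 0 0 94; -20 0 0 0 94; -20 0 0 0 94; -20 0 0 0 94")

```text
clock: 5.3
eef_pos: [582.8, -94.4, 29.5]
eef_rot: [-3.141, 0.0, -2.886]
wrist_force: [-0.9, 0.7, 0.3]
finger_gap: 93.8
```

```bash
python3 look.py 3
```

```text
5.3 [582.8 -94.4  29.5] [-3.141  0.    -2.886] [-0.9  0.7  0.3]
```

View pics/scene3.png

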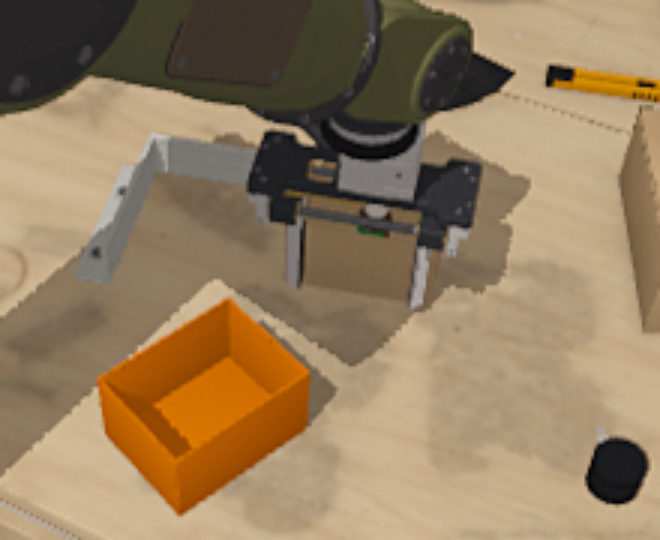

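Emit:
jog_arm(deltas="-1 0 0 0 94; -2 0 0 0 94; -3 0 0 0 94; -4 0 0 0 94; -5 0 0 0 94; -6 0 0 0 94; -7 0 0 0 94; -7 0 0 0 94; -7 0 0 0 94; -7 0 0 0 94")

```text
clock: 6.65
eef_pos: [589.6, -92.7, 29.4]
eef_rot: [-3.142, 0.0, -2.886]
wrist_force: [-0.3, -0.9, -0.1]
finger_gap: 93.8
```

Emit:
jog_arm(deltas="-0.5 0 0 0 94; -1 0 0 0 94; -1.5 0 0 0 94; -2 0 0 0 94; -2 0 0 0 94; -2 0 0 0 94; -2 0 0 0 94; -2 0 0 0 94; -2 0 0 0 94; -2 0 0 0 94")

```text
clock: 7.9
eef_pos: [591.3, -92.2, 29.4]
eef_rot: [3.142, -0.0, -2.886]
wrist_force: [-4.7, -1.4, 1.2]
finger_gap: 94.3
```

Emit:
jog_arm(deltas="-0.5 0 0 0 94; -1 0 0 0 94; -1.5 0 0 0 94; -2 0 0 0 94; -2 0 0 0 94; -2 0 0 0 94; -2 0 0 0 94; -2 0 0 0 94; -2 0 0 0 94; -2 0 0 0 94")

```text
clock: 9.15
eef_pos: [591.2, -92.2, 29.4]
eef_rot: [3.14, -0.005, -2.886]
wrist_force: [-25.1, -4.4, 13.2]
finger_gap: 93.8
```

```bash
python3 look.py 4
```

```text
9.15 [591.2 -92.2  29.4] [ 3.14  -0.005 -2.886] [-25.1  -4.4  13.2]
```

View pics/scene4.png

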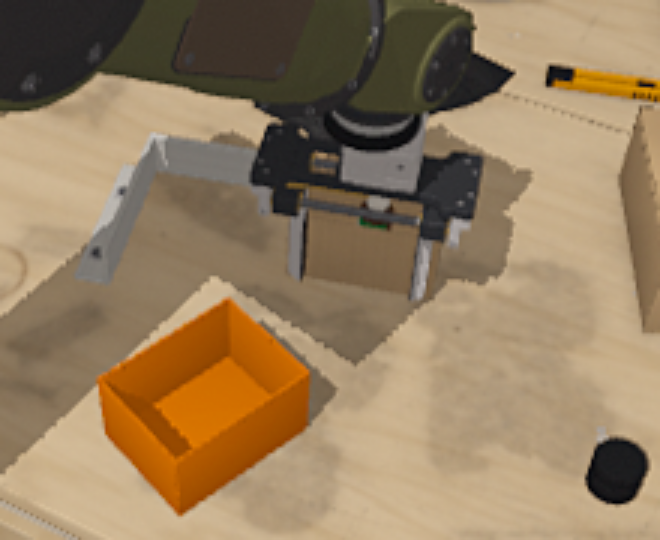

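Emit:
jog_arm(deltas="5 0 0 0 94; 14 0 0 0 94; 15 0 -40 0 90; 15 0 -90 0 80; 12 -20 -125 0.15 70; 0 -45 -130 0.33 60; -15 -65 -130 0.5 60; -30 -80 -130 0.68 60; -45 -91 -130 0.86 60; -51.5 -91 -130 1.04 60")

```text
clock: 10.5
eef_pos: [666.6, -167.3, 159.1]
eef_rot: [3.141, 0.0, 2.35]
wrist_force: [-0.5, 0.6, -0.3]
finger_gap: 60.2
```

Emit:
jog_arm(deltas="0 0 0 0.18 60; 0 0 0 0.36 60; 0 0 0 0.53 60; 0 0 0 0.531 60; 0 0 0 0.531 60; 0 0 0 0.531 60; 0 0 0 0.531 60; 0 0 0 0.531 60; 0 0 0 0.531 60; 0 0 0 0.531 60")

```text
clock: 11.75
eef_pos: [666.1, -166.8, 159.5]
eef_rot: [3.142, 0.0, 1.826]
wrist_force: [-0.5, 0.0, 0.7]
finger_gap: 59.9
```

```bash
python3 - <<'E'
from h import *
s=manip.read_state();print(s["clock"],s["eef_pos"],s["eef_rot"],s["finger_gap"],s["joints"])
p,d=optics.camera("scene");cv2.imwrite("pics/scene5.png",p[80:300,220:500,::-1].repeat(2,0).repeat(2,1))
W=cloud("scene",d); np.save("pics/s5.npy",d)
p,d=optics.camera("wrist");cv2.imwrite("pics/wrist5.png",p[:,:,::-1]);np.save("pics/w5.npy",d)
q=s["eef_pos"]-[641.7,141.4,0];c,n=np.cos(.2556),np.sin(.2556);print("stopframe",q[:2]@[c,n],q[:2]@[-n,c])
E
```

```text
11.75 [ 666.14677176 -166.76485597  159.47638749] [3.14153886e+00 2.78174463e-05 1.82593037e+00] 59.94404139575009 [-2.98626092e-01  6.56899537e-01  1.14193958e+00  4.75138977e-06
  1.34269316e+00 -5.53761208e-01]
stopframe -54.25953638828383 -304.3339051330418
```

View pics/scene5.png

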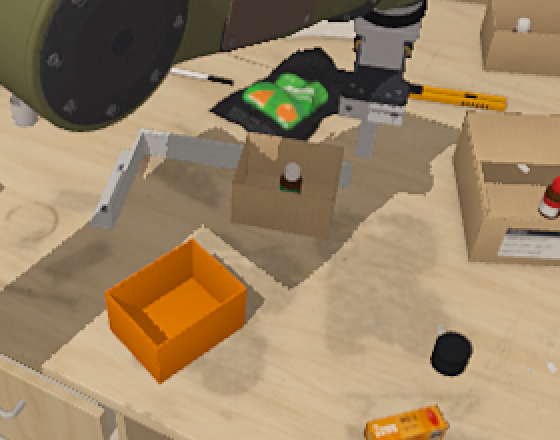

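View pics/wrist5.png

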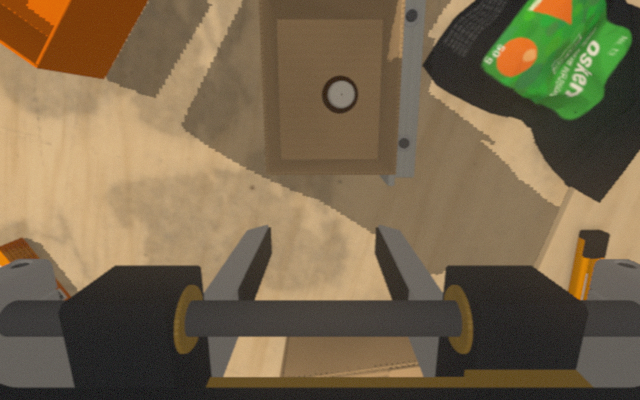

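```bash
python3 - <<'E'
from h import *
W=np.vstack([cloud(n,np.load(f"pics/{n}0.npy")).reshape(-1,3) for n in("top","scene")])
c,n=np.cos(.2556),np.sin(.2556);q=W-[641.7,141.4,0]
L=np.c_[q[:,:2]@[c,n],q[:,:2]@[-n,c],W[:,2]]
for nm,b in dict(descend=(-150,45,-360,-282),swingfar=(8,120,-360,0)).items():
    m=(L[:,0]>b[0])&(L[:,0]<b[1])&(L[:,1]>b[2])&(L[:,1]<b[3])&(L[:,2]>12)&(L[:,2]<400)
    P=L[m];print(nm,len(P),P.min(0) if len(P) else"",P.max(0) if len(P) else"")
    if nm=="descend": print(P[::max(1,len(P)//15)].round())
# big carton nearest
m=(L[:,2]>20)&(L[:,1]<-320)&(L[:,1]>-450)&(L[:,0]>-150)&(L[:,0]<100);print(L[m][:,1].max(),L[m][L[m][:,1].argmax()])
E
```

```text
descend 62 [  -2.98400775 -293.36870039   12.24027319] [   9.20399557 -282.2793058    48.28785436]
[[   5. -284.   47.]
 [   3. -288.   41.]
 [   1. -291.   36.]
 [   2. -283.   21.]
 [   1. -287.   12.]
 [   4. -285.   45.]
 [   5. -283.   40.]
 [   3. -293.   45.]
 [   2. -291.   41.]
 [   2. -292.   38.]
 [   1. -292.   35.]
 [   3. -292.   29.]
 [   3. -290.   25.]
 [   0. -288.   23.]
 [   3. -286.   17.]
 [   3. -289.   13.]]
swingfar 645 [   8.05206708 -284.43837352   12.03627771] [119.93813296  -6.13673225  45.28466948]
-426.5604315392606 [  85.97030575 -426.56043154   84.31304922]
```

Emit:
jog_arm(deltas="0 0 20 0 60; 0 0 50 0 60; 0 0 80 0 60; 0 0 105 0 60; 0 0 122 0 60; 0 0 130 0 60; 0 0 130 0 60; 2 0 130 0 60; 5 0 130 0 60; 9 0 130 0 60")

```text
clock: 13.1
eef_pos: [664.0, -157.8, 29.9]
eef_rot: [3.141, 0.0, 1.826]
wrist_force: [0.4, 0.5, -0.8]
finger_gap: 60.0
```

Emit:
jog_arm(deltas="3 0 0 0 60; 6 0 0 0 60; 9 0 0 0 60; 13 0 0 0 60; 18 0 0 0 60; 23 0 0 0 60; 28 0 0 0 60; 33 0 0 0 60; 38 0 0 0 60; 43 0 0 0 60")

```text
clock: 14.35
eef_pos: [652.9, -116.2, 29.5]
eef_rot: [3.142, 0.0, 1.826]
wrist_force: [0.4, -2.7, 1.1]
finger_gap: 60.4
```

```bash
python3 look.py 6
```

```text
14.35 [ 652.9 -116.2   29.5] [3.142 0.    1.826] [ 0.4 -2.7  1.1]
```

View pics/scene6.png

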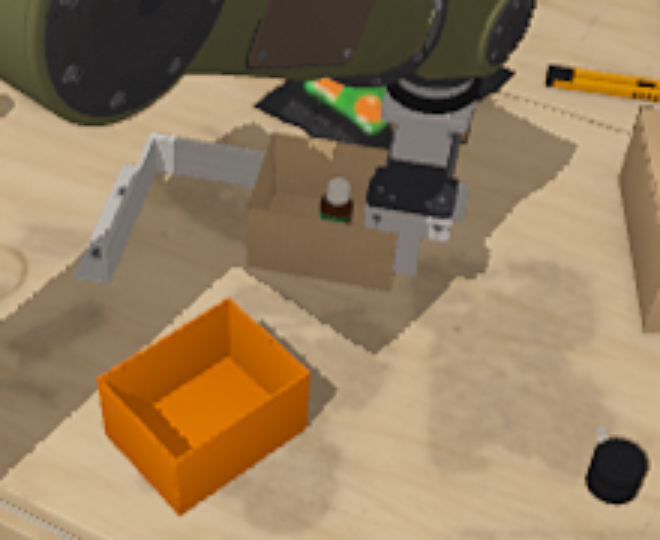

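View pics/wrist6.png

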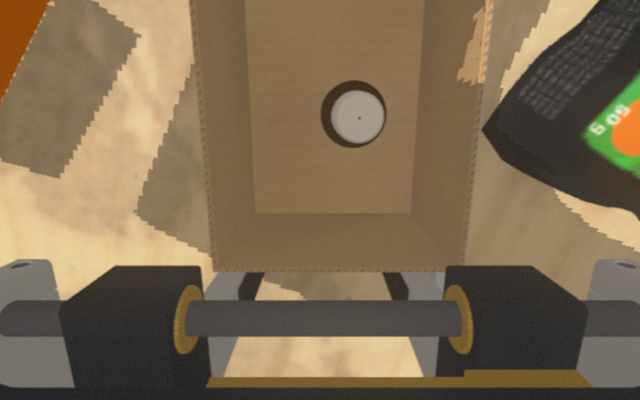

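Emit:
jog_arm(deltas="5 0 0 0 60; 10 0 0 0 60; 15 0 0 0 60; 20 0 0 0 60; 25 0 0 0 60; 30 0 0 0 60; 35 0 0 0 60; 40 0 0 0 60; 45 0 0 0 60; 50 0 0 0 60")

```text
clock: 15.7
eef_pos: [640.3, -67.7, 29.4]
eef_rot: [-3.141, -0.0, 1.826]
wrist_force: [0.0, -2.8, 0.5]
finger_gap: 60.2
```

Emit:
jog_arm(deltas="5 0 0 0 60; 10 0 0 0 60; 15 0 0 0 60; 20 0 0 0 60; 25 0 0 0 60; 30 0 0 0 60; 34 0 0 0 60; 38 0 0 0 60; 41 0 0 0 60; 44 0 0 0 60")

```text
clock: 16.95
eef_pos: [629.2, -25.3, 29.4]
eef_rot: [-3.141, -0.0, 1.826]
wrist_force: [-0.1, -3.4, -0.3]
finger_gap: 59.9
```

```bash
python3 look.py 7
```

```text
16.95 [629.2 -25.3  29.4] [-3.141 -0.     1.826] [-0.1 -3.4 -0.3]
```

View pics/wrist7.png

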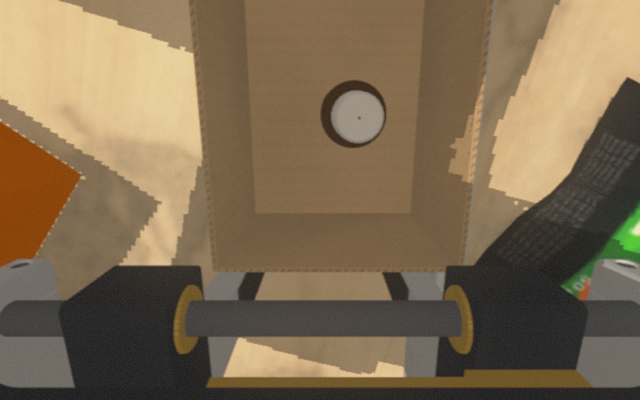

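Emit:
jog_arm(deltas="3 0 0 0 60; 6 0 0 0 60; 9 0 0 0 60; 11 0 0 0 60; 13 0 0 0 60; 14 0 0 0 60; 15 0 0 0 60; 16 0 0 0 60; 16 0 0 0 60; 16 0 0 0 60")

```text
clock: 18.3
eef_pos: [625.2, -9.9, 29.4]
eef_rot: [-3.142, -0.0, 1.826]
wrist_force: [1.2, -1.1, 0.3]
finger_gap: 59.8
```

Emit:
jog_arm(deltas="0.5 0 0 0 60; 1 0 0 0 60; 1.5 0 0 0 60; 2 0 0 0 60; 2.5 0 0 0 60; 3 0 0 0 60; 3 0 0 0 60; 3 0 0 0 60; 3 0 0 0 60; 3 0 0 0 60")

```text
clock: 19.55
eef_pos: [624.6, -7.1, 29.5]
eef_rot: [3.141, 0.0, 1.826]
wrist_force: [1.1, -1.8, 0.8]
finger_gap: 59.9
```

Emit:
jog_arm(deltas="0.5 0 0 0 60; 1 0 0 0 60; 1.5 0 0 0 60; 2 0 0 0 60; 2 0 0 0 60; 2 0 0 0 60; 2 0 0 0 60; 2 0 0 0 60; 2 0 0 0 60; 2 0 0 0 60")

```text
clock: 20.8
eef_pos: [624.5, -7.0, 29.8]
eef_rot: [3.141, 0.003, 1.825]
wrist_force: [5.4, -15.3, 1.3]
finger_gap: 59.9
```

```bash
python3 look.py 8
```

```text
20.8 [624.5  -7.   29.8] [3.141e+00 3.000e-03 1.825e+00] [  5.4 -15.3   1.3]
```

View pics/scene8.png

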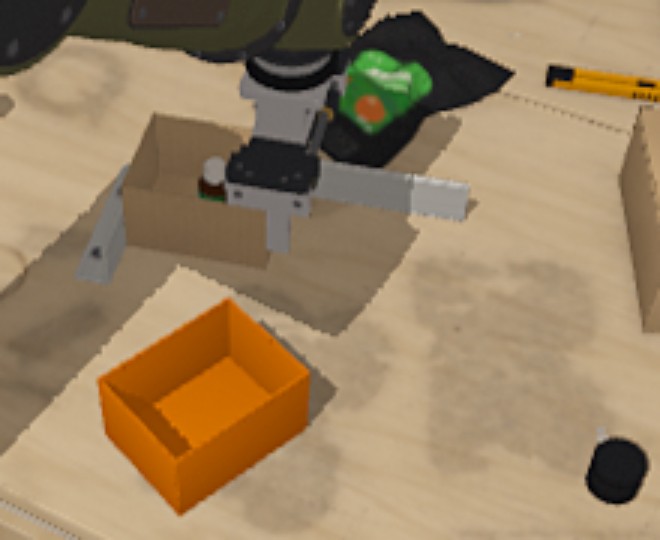

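View pics/wrist8.png

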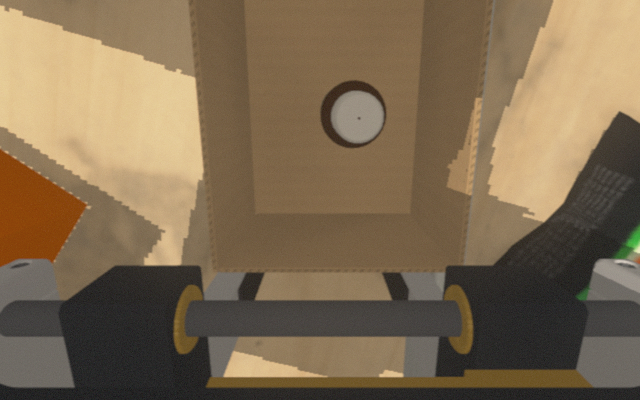

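Emit:
jog_arm(deltas="-6 0 0 0 60; -18 0 0 0 60; -20 0 -40 0 60; -20 0 -90 0 60; -15 -10 -125 -0.15 60; 5 -30 -130 -0.33 65; 30 -50 -130 -0.5 70; 50 -68 -130 -0.68 70; 69.5 -76 -130 -0.86 70; 69.5 -76 -130 -1.04 70")

```text
clock: 22.15
eef_pos: [532.4, 43.7, 159.7]
eef_rot: [3.141, -0.0, 2.873]
wrist_force: [-0.4, -1.2, 0.2]
finger_gap: 70.0
```

Emit:
jog_arm(deltas="0 0 0 -0.18 70; 0 0 0 -0.36 70; 0 0 0 -0.531 70; 0 0 0 -0.531 70; 0 0 0 -0.531 70; 0 0 0 -0.531 70; 0 0 0 -0.531 70; 0 0 0 -0.531 70; 0 0 0 -0.531 70; 0 0 0 -0.531 70")

```text
clock: 23.4
eef_pos: [532.9, 42.9, 159.5]
eef_rot: [-3.142, -0.0, -2.886]
wrist_force: [-0.3, -1.2, -0.2]
finger_gap: 69.9
```

```bash
python3 - <<'E'
from h import *
s=manip.read_state();print(s["clock"],s["eef_pos"],s["eef_rot"])
q=s["eef_pos"]-[641.7,141.4,0];c,n=np.cos(.2556),np.sin(.2556);print("stopframe",q[:2]@[c,n],q[:2]@[-n,c])
p,d=optics.camera("scene");cv2.imwrite("pics/scene9.png",cv2.resize(p[80:280,220:460,::-1],None,fx=3,fy=3))
p,d=optics.camera("wrist");cv2.imwrite("pics/wrist9.png",p[:,:,::-1])
E
```

```text
23.4 [532.930965    42.92907032 159.4604512 ] [-3.14156874e+00 -7.16734662e-06 -2.88649307e+00]
stopframe -130.13132948692464 -67.7721480686586
```

View pics/scene9.png

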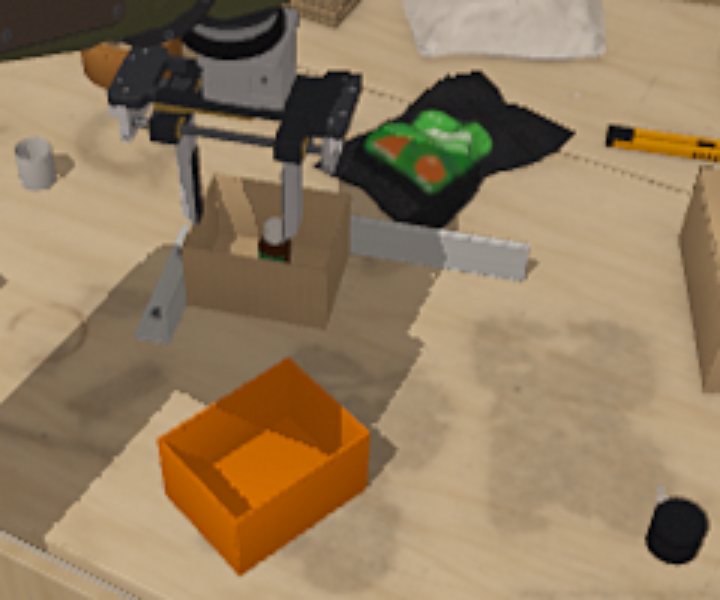

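View pics/wrist9.png

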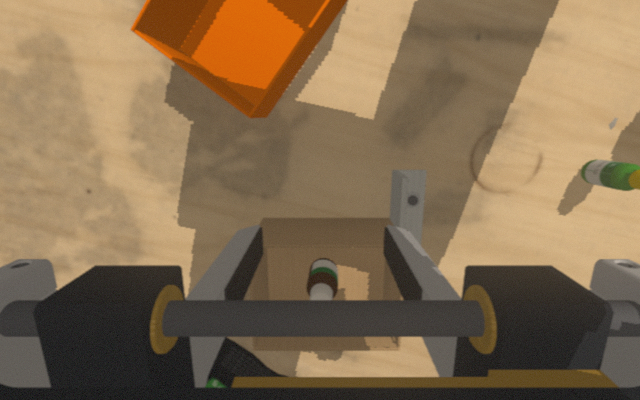

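Emit:
jog_arm(deltas="0 0 25 0 70; 0 0 60 0 70; 0 0 95 0 70; 0 0 120 0 70; 0 0 130 0 70; -4 0 130 0 70; -9 0 130 0 70; -13 0 130 0 70; -16 0 130 0 70; -18 0 130 0 70")

```text
clock: 24.75
eef_pos: [550.6, 47.5, 29.6]
eef_rot: [-3.142, 0.0, -2.886]
wrist_force: [-0.2, -0.2, -0.2]
finger_gap: 70.0
```

Emit:
jog_arm(deltas="-0.5 0 0 0 70; -1 0 0 0 70; -1.5 0 0 0 70; -2 0 0 0 70; -2.5 0 0 0 70; -3 0 0 0 70; -3.5 0 0 0 70; -4 0 0 0 70; -4 0 0 0 70; -4 0 0 0 70")

```text
clock: 26.0
eef_pos: [554.2, 48.5, 29.5]
eef_rot: [-3.142, 0.0, -2.886]
wrist_force: [-0.2, -0.9, -0.2]
finger_gap: 69.9
```

Emit:
jog_arm(deltas="-0.3 0 0 0 70; -0.6 0 0 0 70; -0.9 0 0 0 70; -1.2 0 0 0 70; -1.5 0 0 0 70; -1.5 0 0 0 70; -1.5 0 0 0 70; -1.5 0 0 0 70; -1.5 0 0 0 70; -1.5 0 0 0 70")

```text
clock: 27.25
eef_pos: [554.5, 48.5, 29.5]
eef_rot: [3.141, -0.003, -2.886]
wrist_force: [-13.9, -3.6, 9.8]
finger_gap: 69.9
```

Emit:
jog_arm(deltas="4 0 0 0 70; 14 0 0 0 70; 20 0 0 0 70; 20 0 -40 0 70; 20 0 -90 0 70; 20 0 -140 0 70; 40 30 -150 0 70; 70 70 -150 0 70; 100 115 -150 0 70; 110 160 -150 0 70")

```text
clock: 28.5
eef_pos: [407.1, 176.5, 179.7]
eef_rot: [3.141, 0.001, -2.887]
wrist_force: [0.9, 1.0, -0.5]
finger_gap: 69.9
```

Emit:
jog_arm(deltas="10 40 0 0 70; 20 90 0 0 70; 30 140 0 0 70; 40 190 0 0 70; 50 230 0 0 70; 50 240 0 0 70; 50 240 0 0 70; 50 240 0 0 70; 50 240 0 0 70; 50 240 0 0 70")

```text
clock: 29.75
eef_pos: [300.2, 395.1, 179.5]
eef_rot: [3.142, 0.0, -2.887]
wrist_force: [0.1, 0.6, 0.5]
finger_gap: 70.3
```

```bash
python3 - <<'E'
from h import *
s=manip.read_state();print(s["clock"],s["eef_pos"],s["wrist_force"])
for n in ["top","scene"]:
    p,d=optics.camera(n); cv2.imwrite(f"pics/{n}10.png",cv2.resize(p[110:280,190:460,::-1],None,fx=2.9,fy=2.9,interpolation=cv2.INTER_CUBIC)); 
    W=cloud(n,d);c,sn=np.cos(.2556),np.sin(.2556)
    r=pts(W,62,85,520,720,-40,160)
    ctr=r[:,:2].mean(0)
    C=fitcarton(r[np.abs(r[:,:2]-[609.8,65.8]).max(1)>30],[610,66,.25])
    f=pts(W,36,50,480,760,-160,200); cc=C.x; l=np.c_[(f[:,:2]-cc[:2])@[np.cos(cc[2]),np.sin(cc[2])],(f[:,:2]-cc[:2])@[-np.sin(cc[2]),np.cos(cc[2])]]
    f=f[(np.abs(l[:,0])>53)|(np.abs(l[:,1])>68)]
    f=f[(f[:,0]>560)|(f[:,1]>60)]
    print(n,C.x,"z rim",np.percentile(r[:,2],[50]),len(r))
    W0=cloud(n,np.load(f"pics/{n}0.npy"));f0=pts(W0,38,52,480,760,-160,200);f0=f0[~((f0[:,0]<670)&(f0[:,1]<0))]
    for t,S in(("start fence",fitstop(f0).x),):
        R=np.array([[np.cos(S[2]),-np.sin(S[2])],[np.sin(S[2]),np.cos(S[2])]])
        print(t,S,"in stop",R.T@(C.x[:2]-S[:2]),C.x[2]-S[2])
    W2=W.reshape(-1,3)
E
```

```text
29.75 [300.22838059 395.06810988 179.54370014] [0.13937891 0.63508481 0.52586364]
top [6.10113504e+02 6.70027444e+01 2.58522245e-01] z rim [71.11283082] 243
start fence [6.41604158e+02 1.42476716e+02 2.57378577e-01] in stop [-49.66499464 -64.97207119] 0.0011436679652722659
scene [6.10810220e+02 6.54165330e+01 2.55390583e-01] z rim [70.60170829] 555
start fence [6.41719352e+02 1.40320581e+02 2.56967989e-01] in stop [-48.9310402  -64.58904037] -0.001577406448239671
```

View pics/top10.png

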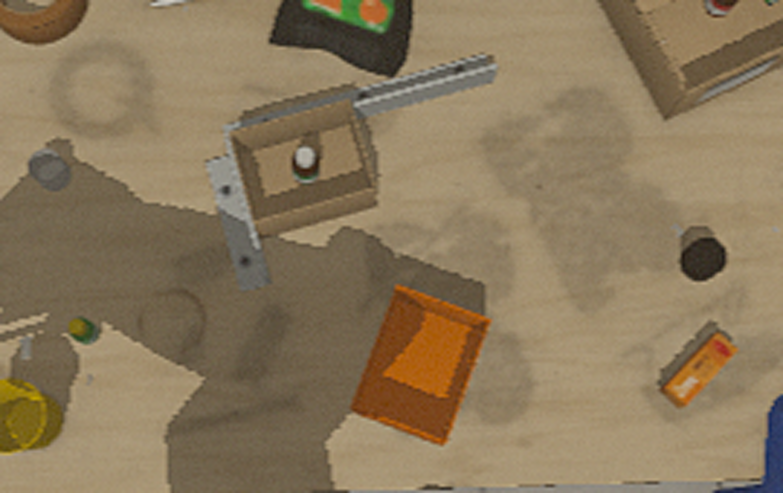

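View pics/scene10.png

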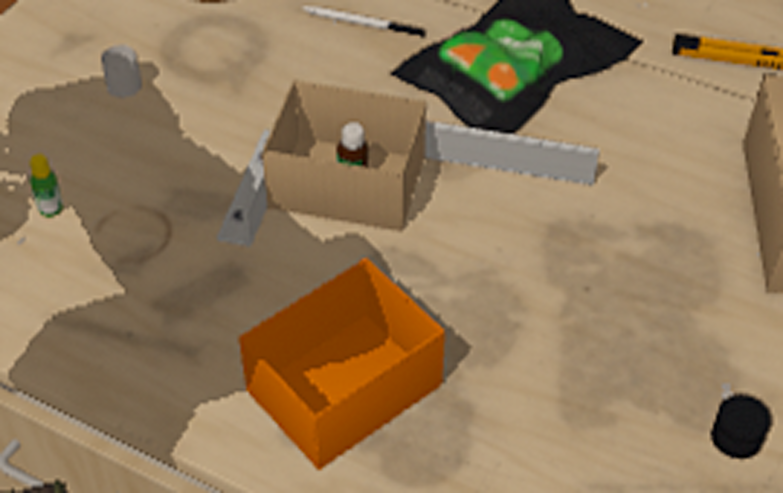

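```bash
python3 -c "
from cell import workorder; print(workorder.sign_off())"
```

```text
the job is handed in; nothing more can be done
None
```

The carton now stands square in the inside corner of the stop, and I handed the job in at about 30 s of the 64 s allowed.

- **Pushes:** I used three pushes from outside, with both fingertips flat on the wall each time. The first pushed the carton into the back fence (peak about 25 N), and the second slid it along to the side fence (about 15 N). The third was a final nudge onto the back fence (about 14 N), in which the tool moved only about 0.3 mm once it met the carton.
- **Final position:** the two fixed cameras put the carton at about (-49.7, -65.0) and (-48.9, -64.6) mm in the stop's frame, against the home position of (-50, -65). The angle to the stop is within 0.002 rad. The cameras differ by about 1 mm, which is within their calibration error.
- **Bottle and surroundings:** the last pictures show the bottle still standing in the carton. The jar, packet, vial, cup and orange carton look undisturbed; I checked these by eye only. The gripper is clear of everything, with the wrist force close to zero.

The only oddity was a small upward force on the tool while it pressed along the back-fence direction, up to about 13 N. The pictures showed no tipping.

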